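# Lock off a measure from the board's end to the cut line

## Robot

A 7-joint arm with a two-finger parallel gripper is mounted at the origin on the work surface. World frame = base frame: x ahead of the robot, y to its left, z up, the work surface at z = 0. Lengths are in m, angles in rad, forces in N, time in s.
With the tool pointing down it reaches from about 0.4 to 0.9 m from the base axis. Payload 5.6 kg.
Tool frame: the origin (TCP) lies midway between the tips of the shut fingers; the grasp point (between the pads) lies 19 mm behind it; y points along the fingers, z is the direction in which the jaws open and shut, and the axes are right-handed (so a half turn about y gives the same grasp; the last joint's range is limited). The gripper opens to 92 mm and grips with 3 to 60 N. Pads are 20 mm wide; open, the fingers measure 128 mm over their backs; the gripper's body (75 mm by 189 mm) begins 69 mm behind the grasp point.
Start: joints at [1.152, 0.468, -0.012, 1.603, 0.006, 1.071, -0.056], TCP at [0.239, -0.605, 0.215] pointing down, gripper open.
Joint ranges: [-2.53, 2.53], [-0.31, 2.02], [-1.57, 1.55], [0.28, 2.44], [-1.29, 4.43], [0.15, 1.84], [-2.92, 2.92]. Speed limits (rad/s): [2.57, 2.57, 3.14, 3.14, 3.14, 3.14, 3.14].

## Interface

Orientations are given as a 3x3 rotation matrix whose columns are the frame's x, y, z axes.
In Python, from station import env, effector, solver, viewer, workorder, search_frame, tip_of gives the robot as it stands. Calls block until the motion is done:
- env.reach(position, orientation): joint-space move of the TCP to a pose.
- env.movel(position, frame=None, rate=0.15): straight line of the TCP; frame=None keeps the orientation; rate is the mean speed in m/s.
- env.goto_joints(angles): joint-space move.
- effector.release() and effector.grasp(squeeze=None): open the fingers fully, or close them until they stop; squeeze is the grip in N (None keeps the last).
- env.pause(seconds).
- solver.inverse_kinematics(position, orientation): joint angles nearest the present ones, or None.
- env.sense(): the state.
- viewer.read_camera(name): name is "side" or "top" or "wrist"; returns (picture, depth): 480x640x3 uint8, red, green, blue; 480x640 float32, m along the optical axis (not along the pixel's ray), 0 where there is no reading.
- viewer.camera_info(name): a dict with "intrinsics" (3x3 intrinsics, pixels), "eye" and "rotation" of the camera in the world; the wrist camera has in their place "T_tool_cam" (4x4, takes a point from camera to tool coordinates, whose origin is the TCP and whose axes are the tool frame's). Camera axes: x right, y up, looking along -z (the intrinsics and any distortion apply to the point x, -y, -z); pixel columns grow to the right and rows downward; lengths in m; the calibration is good to about 2 mm. A picture is of the moment at which its call begins: read the wrist's pose just before it. camera_info takes no time and is no camera call.
A pose or a line that the arm cannot do raises env.PlanningError and nothing moves.
- workorder.finish_job(): hands the job in, once; it reports no verdict.
Trained networks look in the newest picture that a camera, given by its name, has taken for a name from the list of things; names that differ only in an ending like _2 or _b are one class to them, and where a whole thing is asked for, a point or a joint stands for the part that bears it (a point fixed in the world has none). Each returns a list of dicts, best first, with "score" (0 to 1); they miss things now and then, are a little off and sometimes report something else, mostly with a low value. They report only what shows in the picture. A call takes as long as a camera call. They do not tell look-alikes from the thing itself.
- search_frame(camera, name): "at" ([x, y, z] in m, in world coordinates, good to about 4 mm: the middle of the surface that is visible of it).
- tip_of(camera, name): "at" ([x, y, z] in m, in world coordinates, good to about 4 mm: a listed point, or the origin of a listed thing).
The state is a dict: "t": time; "joint_positions": joint angles; "joint_velocities": joint speeds; "tau": joint torques, N m; "ee_pos": TCP position; "tcp_rot": TCP orientation; "wrist_force": force on the tool from outside, world axes, zero at the start; "moment": the same for the moment, N m; "gripper_width": finger opening in m.
Only numpy, scipy, OpenCV 4.12 (cv2) and the standard library are available. Lean on these libraries where they do the work, as an engineer would, in place of code of your own. Each camera call takes 0.05 s, during which the arm holds its last target.

## Task

Take the tape measure, hook its end over the clean end of the oak board (the end without the bracket) and draw the case back along the board until its front stands at the dark cut line. Set it down there flat and square on the board, still hooked, and only then press the lock button on its top fully down. Leave the match tin where it is.

Things in the scene. Friction and masses are not known exactly. Their poses are not given: they have to be found in the camera images.
- tape: Tape measure standing on a coaster 20 mm thick: black case 96 (x) x 40 thick (y) x 60 mm tall, 0.4 kg, round steel disc on each side. Origin: centre of the case's underside; x points out of its front, along the blade; z up. Front face at x = +48 mm. Grasp across the 40 mm. Set on the board, its weight holds it against the spring.
- tape_hook (a point): Point on the steel end hook: inner face (towards the case), mid width, level with the case's underside; axes as the tape's. The plate is 18 mm wide, 3 mm thick and reaches 10 mm lower, over the coaster's front edge at the start. The blade it hangs from is stiff, 20 mm wide, its underside 5 mm above the case's underside.
- tape_blade (a joint): How far the blade is drawn out, m: 0 retracted (hook's inner face 32 mm ahead of the case's front, at tape x = +80 mm), at most 0.086. A spring of 0.6 N, rising to 1 N, pulls it back in.
- tape_lock (a joint): Travel of the steel lock button, m: 0 up, grows downwards. 24 x 20 mm, on top of the case at tape x = y = 0, its top 68 mm above the case's underside when up (8 mm proud of the case). It goes down with 2 to 5 N, bites on the blade and stops about 0.004 down, and stays down by itself.
- board_end (a point): Middle of the upper edge of the oak board's clean sawn end, 22 mm above the shelf. x points outwards along the board, past its end; z up. The board is fixed, 280 x 90 x 22 mm, its end face free down to the shelf. At the other end a 60 mm wide steel bracket stands 45 mm above the board.
- cut_line: Dark line 4 mm wide ruled across the top of the oak board, 80 to 104 mm from the clean end. Origin: the line's middle, on the board's top face; x points along the board towards the clean end, z up.
- tin: Match tin, a bystander: closed dark steel box with a bright lid, 99 x 43 x 60 mm, without blade or button, standing on a coaster like the tape's. Origin: centre of its underside.
There are look-alikes about, which are no part of the job. What is meant by the tape is not purple, and is the smaller of those in its own colour.

How it is judged:
On the way, in this order (a step that is already met when the one before it is completed fails the run):
1. the end hook is caught over the board's clean end and the case has been drawn back from it by 10 mm or more, with the lock still up (x of tape_hook in the frame of board_end between -0.004 and 0.006 m and y of tape_hook in the frame of board_end between -0.03 and 0.03 m and z of tape_hook in the frame of board_end below 0.006 m and distance between tape and tape_hook above 0.09 m and value of joint tape_lock below 0.0015 m), for 0.1 s.
2. still hooked, the case stands flat on the board with its front at the cut line, let go, with the lock still up (x of tape_hook in the frame of board_end between -0.004 and 0.006 m and y of tape_hook in the frame of board_end between -0.03 and 0.03 m and z of tape_hook in the frame of board_end below 0.006 m and x of tape in the frame of cut_line between -0.06 and -0.036 m and y of tape in the frame of cut_line between -0.03 and 0.03 m and z of tape in the frame of cut_line below 0.004 m and angle between tape's own z axis and vertical below 0.1 rad and angle between the x axis of tape and the x axis of board_end, either way round below 0.175 rad and value of joint tape_lock below 0.0015 m and contact force between the fingers and tape below 0.5 N), for 0.2 s.
At the end, for the whole second after the job is handed in: Hook still over the clean end (within 6 mm of the end face, 30 mm of the middle, 4 mm or more below the edge); case at rest flat on the board (4 mm, 6 deg), square within 10 deg, within 30 mm of its centre line, front within 12 mm of the line; lock down over 3 mm; tin moved under 20 mm (x of tape_hook in the frame of board_end between -0.004 and 0.006 m and y of tape_hook in the frame of board_end between -0.03 and 0.03 m and z of tape_hook in the frame of board_end below 0.006 m and x of tape in the frame of cut_line between -0.06 and -0.036 m and y of tape in the frame of cut_line between -0.03 and 0.03 m and z of tape in the frame of cut_line below 0.004 m and angle between tape's own z axis and vertical below 0.1 rad and angle between the x axis of tape and the x axis of board_end, either way round below 0.175 rad and value of joint tape_lock above 0.003 m and linear speed of tape below 0.02 m/s); the robot touches nothing.
It fails at once if the match tin is moved by more than 20 mm (distance of tin from where it was at the start of the episode above 0.02 m).
It also fails if it takes over 51 s, if anything falls off the work surface, if the arm or the gripper's body presses on something with over 40 N, if the wrist force passes 120 N, or if a joint passes its speed limit or range.

## Working session

There is one attempt and no reset: what is moved stays moved. The work goes in short steps, each a Python script; the robot and the scene stay as the last script left them, time stands still between calls to the robot, and variables do not carry over. Pictures are saved under pics/ and viewed, and the job is handed in when it is done.

```bash
ls; mkdir -p pics
cat > h.py <<'E'
import numpy as np, cv2
from station import env, effector, solver, viewer, workorder, search_frame, tip_of
np.set_printoptions(precision=4,suppress=True)
def snap(cam,name):
    p,d=viewer.read_camera(cam)
    cv2.imwrite(f'pics/{name}.png',p[:,:,::-1]); np.save(f'pics/{name}_d.npy',d)
    return p,d
def campose(cam,s=None):
    ci=viewer.camera_info(cam)
    if 'eye' in ci: return np.array(ci['intrinsics']),np.array(ci['rotation']),np.array(ci['eye'])
    T=np.array(ci['T_tool_cam']); R=np.array(s['tcp_rot']);
    return np.array(ci['intrinsics']),R@T[:3,:3],np.array(s['ee_pos'])+R@T[:3,3]
def cloud(cam,d,s=None):
    K,R,e=campose(cam,s)
    v,u=np.mgrid[:480,:640]
    x=(u-K[0,2])/K[0,0]*d; y=(v-K[1,2])/K[1,1]*d
    return np.stack([x,-y,-d],-1)@R.T+e
E
python3 - <<'E'
from h import *
for c in ['top','side']:
    p,d=snap(c,c+'0')
    print(c,viewer.camera_info(c))
    for n in ['tape','tape_lock','tape_hook','board_end','cut_line','tin']:
        for f in (search_frame,tip_of):
            try: print(n,f.__name__,[(np.array(r['at']).round(3).tolist(),round(r['score'],2)) for r in f(c,n)])
            except Exception as ex: print(n,f.__name__,ex)
s=env.sense(); print(s)
p,d=snap('wrist','wrist0'); print(viewer.camera_info('wrist'))
E
```

```text
pics
top {'intrinsics': array([[593.2622,   0.    , 318.6084],
       [  0.    , 593.2622, 239.9683],
       [  0.    ,   0.    ,   1.    ]]), 'eye': array([0.2259, 0.0689, 1.5124]), 'rotation': array([[-0.0006,  0.9889, -0.1485],
       [-1.    , -0.0016, -0.0071],
       [-0.0073,  0.1484,  0.9889]])}
tape call [([0.478, 0.358, 0.078], 0.84), ([0.654, 0.549, 0.054], 0.79), ([0.323, 0.412, 0.039], 0.71), ([0.496, -0.32, 0.079], 0.58)]
tape call [([0.294, 0.397, 0.017], 0.96), ([0.488, 0.367, 0.018], 0.63), ([0.621, 0.571, 0.029], 0.61), ([0.562, -0.116, 0.021], 0.46)]
tape_lock call [([0.704, 0.545, 0.039], 0.54), ([0.491, 0.369, 0.089], 0.45)]
tape_lock call it knows: board_end, cut_line, tape, tape_hook, tin
tape_hook call []
tape_hook call [([0.59, 0.464, 0.028], 0.55), ([0.457, 0.301, 0.025], 0.45), ([0.336, 0.328, 0.021], 0.41)]
board_end call [([0.531, 0.025, 0.024], 0.74)]
board_end call [([0.56, -0.113, 0.02], 0.9)]
cut_line call [([0.541, -0.017, 0.019], 0.59)]
cut_line call [([0.542, -0.017, 0.02], 0.47)]
tin call [([0.494, -0.319, 0.082], 0.96)]
tin call [([0.495, -0.326,
[... 1312 characters left out ...]
0001, -52.0424,  -0.0127, -24.4055,  -0.0568,   0.0115,
         0.    ]), 'ee_pos': array([ 0.2385, -0.6047,  0.2146]), 'tcp_rot': array([[-0.9302, -0.    ,  0.3669],
       [-0.3669, -0.0001, -0.9302],
       [ 0.    , -1.    ,  0.    ]]), 'wrist_force': array([0.6655, 0.5065, 0.4007]), 'moment': array([0.0019, 0.0231, 0.0259]), 'gripper_width': 0.09181579079289345}
{'intrinsics': array([[416.887 ,   0.    , 317.3958],
       [  0.    , 416.887 , 237.2798],
       [  0.    ,   0.    ,   1.    ]]), 'T_tool_cam': array([[ 0.0002, -0.9595, -0.2818, -0.0801],
       [ 0.    ,  0.2818, -0.9595, -0.1697],
       [ 1.    ,  0.0002,  0.0001, -0.    ],
       [ 0.    ,  0.    ,  0.    ,  1.    ]])}
```

View pics/top0.png

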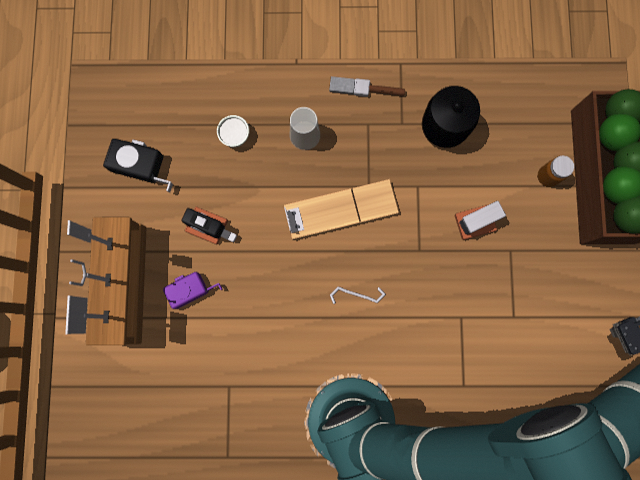

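View pics/side0.png

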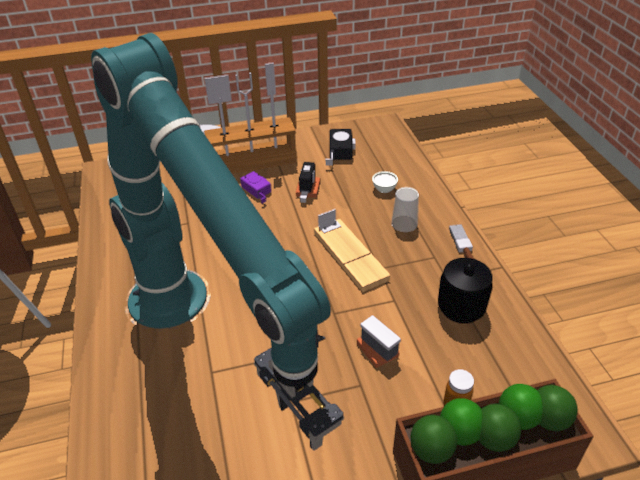

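The top view shows the black tape on a red coaster at pixel (205,223), next to a larger black look-alike at (135,160) and a purple one at (187,290). The board's bracket is at (293,218), its clean end at (395,198), and the cut line at (360,204). The tin is at (481,220). Next I'll take the geometry from the depth cloud.

```bash
cat > m.py <<'E'
from h import *
p=cv2.imread('pics/top0.png'); d=np.load('pics/top0_d.npy'); P=cloud('top',d)
print('table z', np.median(P[300:330,250:320,2]), np.median(P[150:170,200:240,2]))
def rect(m,name):
    pts=P[m][:,:2].astype(np.float32); r=cv2.minAreaRect(pts); print(name,m.sum(),r,'z',np.median(P[m][:,2])); print(cv2.boxPoints(r))
def box(u0,u1,v0,v1):
    m=np.zeros(d.shape,bool); m[v0:v1,u0:u1]=True; return m&(d>0)
Z=P[...,2]
rect(box(280,405,175,245)&(Z>0.014)&(Z<0.03),'board')
rect(box(280,310,195,245)&(Z>0.035),'bracket')
rect(box(175,245,200,250)&(Z>0.065)&(Z<0.084),'tape top')
rect(box(175,245,200,250)&(Z>0.084),'tape button')
rect(box(175,245,200,250)&(Z>0.012)&(Z<0.045),'tape coaster/blade')
rect(box(450,515,195,245)&(Z>0.06),'tin')
im=cv2.resize(p[185:255,160:260],None,fx=8,fy=8,interpolation=cv2.INTER_CUBIC); cv2.imwrite('pics/zt.png',im)
E
python3 m.py
```

```text
table z -8.324461720343734e-05 0.00039075784084885434
board 3715 ((0.5325977802276611, 0.022903338074684143), (0.09298457950353622, 0.2800917625427246), 13.960310935974121) z 0.022288636950727803
[[ 0.4537  0.1476]
 [ 0.5213 -0.1242]
 [ 0.6115 -0.1018]
 [ 0.5439  0.17  ]]
bracket 37 ((0.4984351098537445, 0.15743936598300934), (0.05936787277460098, 0.0029866816475987434), 13.979057312011719) z 0.06493603629542988
[[0.4693 0.1517]
 [0.47   0.1488]
 [0.5276 0.1632]
 [0.5269 0.1661]]
tape top 503 ((0.4885452687740326, 0.3686677813529968), (0.09617762267589569, 0.04241642355918884), 64.86371612548828) z 0.07908616268794266
[[0.4489 0.3341]
 [0.4873 0.3161]
 [0.5282 0.4032]
 [0.4898 0.4212]]
tape button 134 ((0.48693475127220154, 0.3674052655696869), (0.08806194365024567, 0.031179429963231087), 65.99442291259766) z 0.08659808950098569
[[0.4548 0.3335]
 [0.4833 0.3208]
 [0.5191 0.4013]
 [0.4906 0.414 ]]
tape coaster/blade 504 ((0.48374712467193604, 0.3512539267539978), (0.1293671727180481, 0.07038400322198868), 67.5682373046875) z 0.021385415020296228
[[0.4265 0.3049]
 [0.4916 0.278 ]
 [0.541  0.3976]
 [0.4759 0.4245]]
tin 712 ((0.5003955364227295, -0.32558244466781616), (0.043085530400276184, 0.09915155917406082), 25.822078704833984) z 0.07955842154459347
[[ 0.4594 -0.2903]
 [ 0.5026 -0.3796]
 [ 0.5414 -0.3608]
 [ 0.4982 -0.2716]]
```

Run:
```python
from h import *
# look at board from above: board axis dir
x=np.array([0.22,-0.975,0]);x/=np.linalg.norm(x)
y=np.cross([0,0,1],x)
def rot(w): 
    Y=np.array([0,0,-1.]); return np.stack([np.cross(Y,w),Y,w],1)
for w in (y,-y):
    print(solver.inverse_kinematics([0.545,-0.02,0.25],rot(w)), rot(w)[:,0])
xt=np.array([-.39,-.92,0]);xt/=np.linalg.norm(xt); yt=np.cross([0,0,1],xt)
for w in (yt,-yt):
    print(solver.inverse_kinematics([0.488,0.37,0.25],rot(w)), rot(w)[:,0])
```

```text
[ 0.5041  0.3331 -0.6477  1.7898  0.2241  1.0929  0.0009] [ 0.2201 -0.9755  0.    ]
[-1.0049  0.5595  1.3642  1.8764 -0.5902  1.2038 -2.3602] [-0.2201  0.9755  0.    ]
[-0.0825  0.5287 -0.8689  1.6207  0.4272  1.1936 -1.4455] [-0.3903 -0.9207 -0.    ]
[ 0.1241  0.7769 -1.3219  1.6093  0.7663  1.3694  1.4462] [0.3903 0.9207 0.    ]
```

```bash
cat >> h.py <<'E'
def rot(ang):  # tool x along world yaw ang, pointing down
    x=np.array([np.cos(ang),np.sin(ang),0]); Y=np.array([0,0,-1.]); return np.stack([x,Y,np.cross(x,Y)],1)
E
python3 - <<'E'
from h import *
a=np.arctan2(-0.9704,0.2414)
print(a,rot(a))
env.reach([0.545,-0.03,0.16],rot(a))
s=env.sense(); p,d=snap('wrist','wb'); np.save('pics/wb_s.npy',s,allow_pickle=True)
print(s['t'],s['ee_pos'],s['wrist_force'])
for n in ['board_end','cut_line']:
    print(n,[(np.array(r['at']).round(4).tolist(),round(r['score'],2)) for r in tip_of('wrist',n)])
P=cloud('wrist',d,s); Z=P[...,2]
m=(d>0)&(abs(Z-0.022)<0.004); c=P[m]; c=c[(abs(c[:,0]-.53)<.15)&(abs(c[:,1]-.02)<.2)]
r=cv2.minAreaRect(c[:,:2].astype(np.float32)); print(r,np.median(c[:,2])); print(cv2.boxPoints(r))
E
```

```text
-1.3269818639667035 [[ 0.2414  0.      0.9704]
 [-0.9704  0.      0.2414]
 [ 0.     -1.      0.    ]]
3.575 [ 0.5451 -0.0315  0.1599] [-0.4201  0.168  -0.7659]
board_end [([0.567, -0.1137, 0.0216], 0.57)]
cut_line [([0.54, -0.0146, 0.0237], 0.61)]
((0.536403238773346, 0.001497022807598114), (0.09049950540065765, 0.23744818568229675), 13.872824668884277) 0.021672041133932035
[[ 0.464   0.1059]
 [ 0.5209 -0.1246]
 [ 0.6088 -0.1029]
 [ 0.5519  0.1276]]
```

View pics/wb.png

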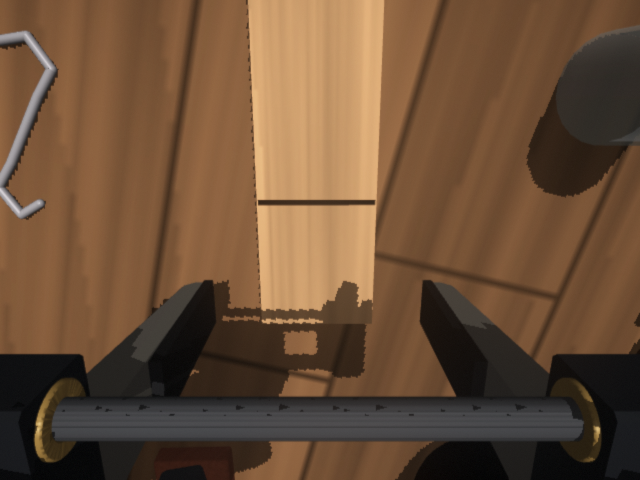

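View pics/zt.png

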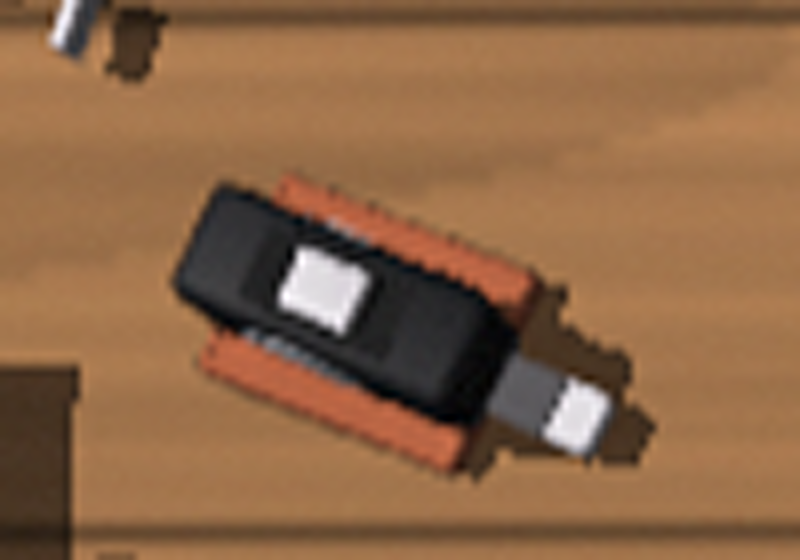

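The wrist view shows the cut line at row 202 (columns 258–376), the board's clean end at about row 322, and the tin's coaster at the bottom edge. In the tape close-up the button is raised and the hook is at the lower right.

Run:
```python
from h import *
s=np.load('pics/wb_s.npy',allow_pickle=True).item(); p=cv2.imread('pics/wb.png'); d=np.load('pics/wb_d.npy')
K,R,e=campose('wrist',s)
def ray(u,v,z):
    r=R@np.array([(u-K[0,2])/K[0,0],-(v-K[1,2])/K[1,1],-1]); return e+r*(z-e[2])/r[2]
g=p[190:215,270:365].mean((1,2)); print(g.round(0)); w=np.clip(150-g,0,None)
w=g.max()-g; w[w<50]=0; v=190+(w*np.arange(25)).sum()/w.sum(); print('row',v)
L,Rr=ray(258,v,.022),ray(376,v,.022); mid=(L+Rr)/2; print(L,Rr,mid,np.linalg.norm(L-Rr))
end=np.array([0.56485,-0.11375,.022]); print(np.linalg.norm(mid-end), (end-mid)[:2], np.arctan2(*(end-mid)[1::-1]))
print(p[300:335:2,270:372:20].mean(2).round())
for vv in (318,320,322,324): print(vv,ray(262,vv,.022),ray(372,vv,.022))
# now go look at the tape
a=np.deg2rad(-(180-64.9)); 
env.reach([0.475,0.335,0.22],rot(a))
s=env.sense(); p,d=snap('wrist','wt'); np.save('pics/wt_s.npy',s,allow_pickle=True); print(s['t'],s['ee_pos'])
for n in ['tape','tape_hook']:
    print(n,[(np.array(r['at']).round(4).tolist(),round(r['score'],2)) for r in tip_of('wrist',n)])
```

```text
[156. 156. 156. 156. 156. 155. 156. 156. 154. 134.  61.  45.  45.  47.
  66. 114. 152. 155. 155. 155. 155. 155. 155. 155. 155.]
row 201.97861761335733
[ 0.4981 -0.0255  0.022 ] [ 0.5841 -0.0044  0.022 ] [ 0.5411 -0.0149  0.022 ] 0.08852408552915236
0.10161891579428728 [ 0.0237 -0.0988] -1.3349094784401865
[[161. 151. 154. 125.  70.  85.]
 [161. 151. 153.  64.  69.  72.]
 [161. 151. 154.  66.  69.  70.]
 [162. 151. 154.  64.  69.  71.]
 [159. 134. 137.  64.  68.  72.]
 [ 81.  66.  70.  64.  67.  70.]
 [ 69.  68.  69.  64.  68.  71.]
 [ 69.  68.  69.  64.  67.  70.]
 [ 70.  67.  69.  63.  66.  70.]
 [100.  99. 106.  64.  67.  70.]
 [159. 151. 155.  63.  68.  70.]
 [ 92. 149. 140.  63.  66.  69.]
 [ 49.  63.  54.  50.  40.  85.]
 [ 45.  49.  51.  49.  36.  87.]
 [ 45.  49.  51.  49.  38.  87.]
 [ 45.  51.  71.  49.  39.  88.]
 [ 44.  75. 109.  48.  40.  86.]
 [ 44. 102. 110.  49.  39.  87.]]
318 [ 0.5205 -0.1191  0.022 ] [ 0.6076 -0.0976  0.022 ]
320 [ 0.5209 -0.1208  0.022 ] [ 0.608  -0.0993  0.022 ]
322 [ 0.5212 -0.1226  0.022 ] [ 0.6085 -0.101   0.022 ]
324 [ 0.5216 -0.1244  0.022 ] [ 0.609  -0.1028  0.022 ]
5.1333 [0.4757 0.3337 0.2197]
tape [([0.4852, 0.365, 0.0174], 0.96), ([0.297, 0.3978, 0.0201], 0.56)]
tape_hook [([0.3317, 0.3281, 0.0207], 0.98)]
```

View pics/wt.png

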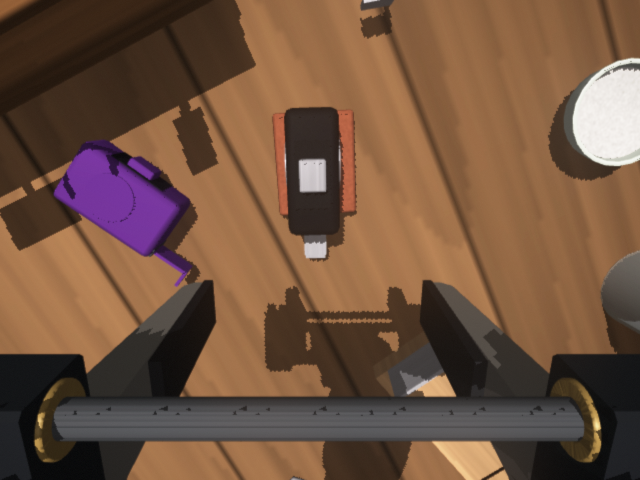

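The tape is at columns 286–340, rows 107–235, with the button at (313,176) and the hook plate at (316,247). The purple look-alike is well to the left. I'll refine the pose from the wrist depth.

Run:
```python
from h import *
s=np.load('pics/wt_s.npy',allow_pickle=True).item(); d=np.load('pics/wt_d.npy'); p=cv2.imread('pics/wt.png')
P=cloud('wrist',d,s); Z=P[...,2]
m=np.zeros(d.shape,bool); m[95:270,265:365]=True
for n,lo,hi in (('top',.072,.0835),('btn',.085,.095),('coaster',.012,.024),('blade',.024,.04)):
    c=P[m&(Z>lo)&(Z<hi)]; r=cv2.minAreaRect(c[:,:2].astype(np.float32)); print(n,len(c),r,np.median(c[:,2]))
# button via brightness
g=p[160:200,290:335].min(2)>120; v,u=np.nonzero(g); q=P[160:200,290:335][g]; print('btn bright',len(q),np.median(q[:,2]),cv2.minAreaRect(q[:,:2].astype(np.float32)))
g=p[235:265,295:335].min(2)>120;q=P[235:265,295:335][g]; print('hook bright',len(q),np.median(q,0),cv2.minAreaRect(q[:,:2].astype(np.float32)))
```

```text
top 5756 ((0.4886745810508728, 0.36885857582092285), (0.09589391201734543, 0.04154069721698761), 66.93744659423828) 0.07953441646519338
btn 895 ((0.4887218475341797, 0.3690371513366699), (0.02411734126508236, 0.01980334334075451), 64.65278625488281) 0.0875318686212232
coaster 2539 ((0.49024394154548645, 0.36895179748535156), (0.08983763307332993, 0.07028255611658096), 67.62055969238281) 0.019486689317541106
blade 498 ((0.45920249819755554, 0.3030654788017273), (0.0216484647244215, 0.020052775740623474), 64.93290710449219) 0.027810085666158918
btn bright 848 0.08758570663788753 ((0.4950006604194641, 0.38340914249420166), (0.05374518036842346, 0.018959833309054375), 65.04303741455078)
hook bright 337 [0.4577 0.3    0.0278] ((0.48302528262138367, 0.3445214033126831), (0.13361826539039612, 0.01998642086982727), 59.93402099609375)
```

Run:
```python
from h import *
d=np.load('pics/top0_d.npy'); P=cloud('top',d).reshape(-1,3)
bx=np.array([0.2414,-0.9704]); by=np.array([0.9704,0.2414]); end=np.array([0.565,-0.1132])
q=np.stack([(P[:,:2]-end)@bx,(P[:,:2]-end)@by,P[:,2]],1)
for lo,hi in ((.03,.06),(.06,.1),(.1,.3)):
  m=(abs(q[:,1])<.2)&(q[:,0]>-.32)&(q[:,0]<.15)&(q[:,2]>lo)&(q[:,2]<hi)
  r=q[m]; 
  h,_,_=np.histogram2d(r[:,0],r[:,1],bins=[np.arange(-.32,.16,.04),np.arange(-.2,.21,.04)])
  print(lo,h.astype(int),sep='\n')
```

```text
0.03
[[ 0  0  0  0  0  0  0  0  0  0]
 [ 0  0  0  1 18  8  0  0  0  0]
 [ 0  0  0  0  0  4  0  0  0 28]
 [ 0  0  0  0  1  2  0  0  0 64]
 [ 0  0  0  0  2  2  0  0  0 12]
 [ 0  0  0  0  2  3  0  0  0  0]
 [ 0  0  0  2  0  2  0  0  0  0]
 [ 0  0  0  0  0  2  0  0  0  0]
 [ 0  0  0  0  0  0  0  0  0  0]
 [ 0  0  0  0  0  0  0  0  0  0]
 [ 0  0  0  0  0  0  0  0 29  7]]
0.06
[[ 0  0  0  0  3  2  0  0  0  0]
 [ 0  0  0  0 11 15  0  0  0  0]
 [ 0  0  0  0  0  0  0  0  0 31]
 [ 0  0  0  0  0  0  0  0  0 92]
 [ 0  0  0  0  0  0  0  0  0 17]
 [ 0  0  0  0  0  0  0  0  0  0]
 [ 0  0  0  0  0  0  0  0  0  0]
 [ 0  0  0  0  0  0  0  0  0  0]
 [ 0  0  0  0  0  0  0  0  0  0]
 [ 0  0  0  0  0  0  0  0  0  0]
 [ 0  0  0  0  0  0  0  0 52 15]]
0.1
[[  0   0   0   0   0   0   0   0   0   0]
 [  0   0   0   0   0   0   0   0   0   0]
 [  0   0   0   0   0   0   0   0   0  17]
 [  0   0   0   0   0   0   0   0   0 111]
 [  0   0   0   0   0   0   0   0   0   3]
 [  0   0   0   0   0   0   0   0   0   0]
 [  0   0   0   0   0   0   0   0   0   0]
 [  0   0   0   0   0   0   0   0   0   0]
 [  0   0   0   0   0   0   0   0   0   0]
 [  0   0   0   0   0   0   0   0   0   0]
 [  0   0   0   0   0   0   0   0  29   7]]
```

Run:
```python
from h import *
a=np.deg2rad(-114.0); T=np.array([0.4887,0.3689])
env.reach([*T,0.14],rot(a))
env.movel([*T,0.036],rate=0.12)
s=env.sense(); print(s['t'],s['ee_pos'],s['wrist_force'])
effector.grasp(20)
s=env.sense(); print(s['t'],s['ee_pos'],s['gripper_width'],s['wrist_force'])
env.movel([*T,0.13],rate=0.12)
s=env.sense(); print(s['t'],s['ee_pos'],s['gripper_width'],s['wrist_force'])
snap('wrist','wg'); snap('side','sg')
```

```text
6.7417 [0.4892 0.3694 0.0369] [-0.3045  0.2578 -0.1772]
7.575 [0.4886 0.369  0.036 ] 0.03966497347644421 [-0.2368  0.4608  0.2583]
8.5083 [0.4883 0.3683 0.1291] 0.03984208468832155 [ 0.4075 -0.2479 -3.9928]
```

View pics/wg.png

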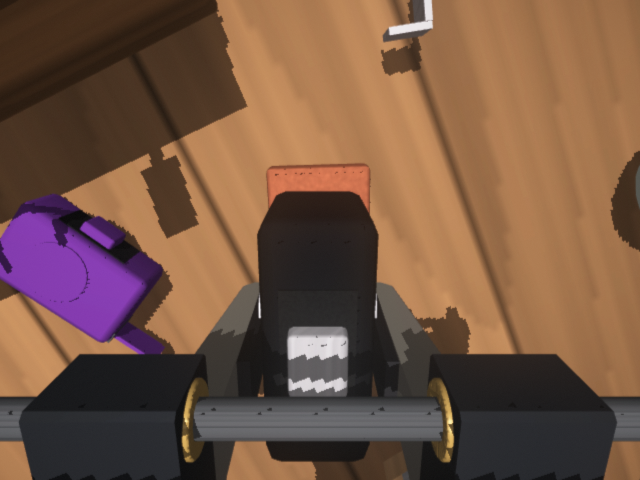

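The tape is held across its 40 mm, with the button still up at (318,360) and the coaster left behind. Before carrying it, I'll check its tilt in the grip from the depth.

Run:
```python
from h import *
d=np.load('pics/wg_d.npy'); s=env.sense(); P=cloud('wrist',d,s)
R=s['tcp_rot']; q=(P-s['ee_pos'])@R
m=np.zeros(d.shape,bool); m[200:285,275:362]=1; c=q[m]; 
c=c[(c[:,1]>-.06)&(c[:,1]<-.02)]
A=np.c_[c[:,0],c[:,2],np.ones(len(c))]; print(np.linalg.lstsq(A,c[:,1],rcond=None)[0], c.min(0),c.max(0),len(c))
m[:]=0; m[185:285,240:400]=1; c=q[m]; c=c[(c[:,1]>-.06)&(c[:,1]<0.01)]; print(cv2.minAreaRect(c[:,[0,2]].astype(np.float32)))
m[:]=0;m[325:395,285:350]=1;c=q[m];c=c[(c[:,1]>-.06)&(c[:,1]<-.03)]; print(np.median(c,0),c.min(0),c.max(0))
```

```text
[-0.459  -0.     -0.0593] [-0.0486 -0.0458 -0.0149] [-0.0262 -0.0201  0.0162] 6850
((-0.028883859515190125, 0.0004413798451423645), (0.03953602537512779, 0.05939827859401703), 0.27456966042518616)
[-0.0039 -0.0514  0.0003] [-0.0138 -0.0535 -0.0109] [ 0.0146 -0.0432  0.0116]
```

```bash
cat >> h.py <<'E'
AB=-1.3275; BX=np.array([np.cos(AB),np.sin(AB)]); END=np.array([0.565,-0.1132])
def bp(x,z,y=0): 
    BY=np.array([-BX[1],BX[0]]); return np.array([*(END+BX*x+BY*y),z])
def st():
    s=env.sense(); print(round(s['t'],2),s['ee_pos'],'bx',round(float((s['ee_pos'][:2]-END)@BX),4),'w',round(s['gripper_width'],4),s['wrist_force']); return s
E
python3 - <<'E'
from h import *
env.reach(bp(-0.060,0.13),rot(AB)); st()
env.movel(bp(-0.060,0.075),rate=0.1); s=st()
snap('side','sb'); snap('top','tb'); p,d=snap('wrist','wbb')
print([(np.array(r['at']).round(4).tolist(),round(r['score'],2)) for r in tip_of('side','tape_hook')])
c=cv2.imread('pics/sb.png')[200:320,290:410]; cv2.imwrite('pics/sbz.png',cv2.resize(c,None,fx=5,fy=5,interpolation=cv2.INTER_CUBIC))
E
```

```text
10.18 [ 0.5508 -0.0535  0.1301] bx -0.0613 w 0.0398 [ 0.2706 -0.5744 -4.3704]
10.88 [ 0.5509 -0.0546  0.0752] bx -0.0602 w 0.0397 [ 0.0112  0.3126 -3.2902]
[([0.5686, -0.1319, 0.0575], 0.47), ([0.591, 0.4631, 0.0262], 0.45), ([0.3284, 0.3297, 0.0218], 0.36)]
```

View pics/sbz.png

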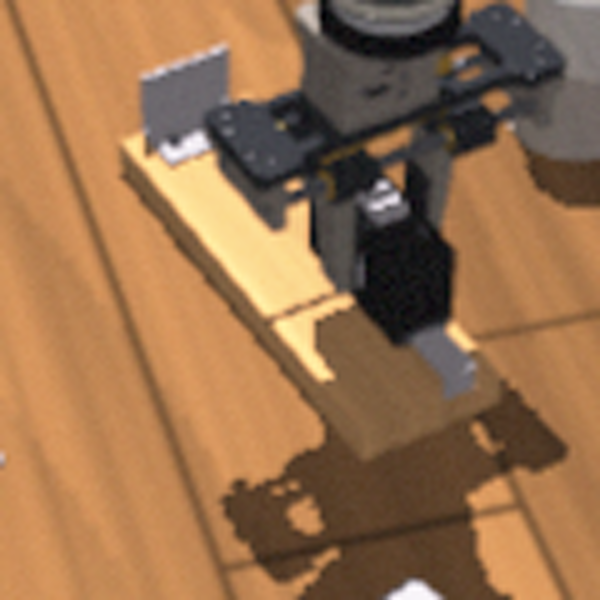

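View pics/wbb.png

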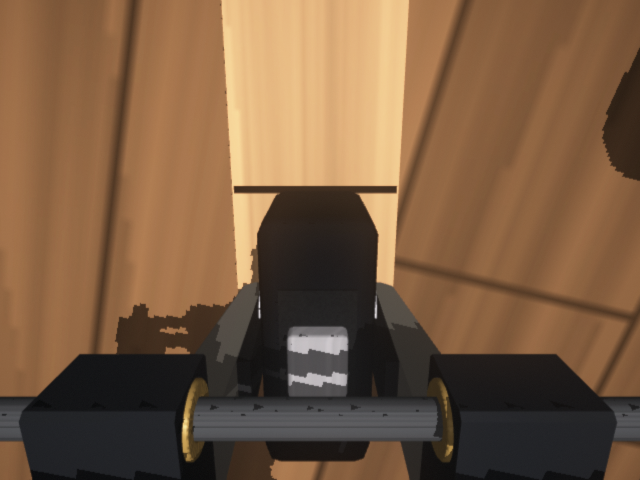

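The case is aligned with the board and centred on it. The network puts the hook 19 mm past the end, where I expected 20 mm. Now I'll lower it and draw back.

Run:
```python
from h import *
env.movel(bp(-0.060,0.0405),rate=0.05); st()
env.movel(bp(-0.105,0.0405),rate=0.06); st()
snap('side','sc'); snap('top','tc')
for c in ('side','top'): print([(np.array(r['at']).round(4).tolist(),round(r['score'],2)) for r in tip_of(c,'tape_hook')])
c=cv2.imread('pics/sc.png')[200:320,290:410]; cv2.imwrite('pics/scz.png',cv2.resize(c,None,fx=5,fy=5,interpolation=cv2.INTER_CUBIC))
```

```text
11.93 [ 0.5508 -0.0548  0.0406] bx -0.0601 w 0.0393 [ 0.8515  0.4076 -4.4809]
12.82 [ 0.5399 -0.0117  0.0405] bx -0.1046 w 0.0399 [-0.3533 -0.6336 -3.96  ]
[([0.5902, 0.4632, 0.0281], 0.52), ([0.5676, -0.1131, 0.0209], 0.45), ([0.328, 0.3303, 0.02], 0.41)]
[([0.4944, -0.327, 0.0207], 0.67), ([0.5876, 0.4682, 0.0268], 0.56), ([0.3322, 0.3285, 0.0217], 0.51)]
```

View pics/scz.png

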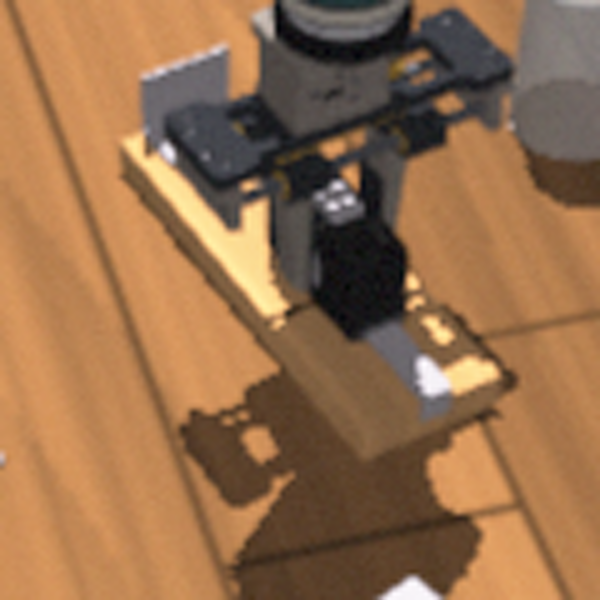

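The hook is caught over the end: the plate at (435,400) in the zoom wraps the end face, and the blade has extended about 25 mm. Next I'll draw back to the line and set it down.

Run:
```python
from h import *
env.movel(bp(-0.1485,0.0405),rate=0.06); st()
for z in (0.039,0.038,0.037,0.0362):
    env.movel(bp(-0.1485,z),rate=0.03); env.pause(0.1); s=st()
    if s['wrist_force'][2]>-1.5: break
snap('side','sd'); snap('wrist','wd')
for c in ('side',): print([(np.array(r['at']).round(4).tolist(),round(r['score'],2)) for r in tip_of(c,'tape_hook')])
c=cv2.imread('pics/sd.png')[200:320,290:410]; cv2.imwrite('pics/sdz.png',cv2.resize(c,None,fx=5,fy=5,interpolation=cv2.INTER_CUBIC))
```

```text
13.9 [0.5294 0.0306 0.0405] bx -0.1482 w 0.0401 [-0.1517 -0.6533 -2.9799]
14.25 [0.5292 0.0307 0.0389] bx -0.1483 w 0.0398 [ 0.2608 -1.178  -3.3523]
14.6 [0.5292 0.0309 0.0379] bx -0.1485 w 0.0403 [-0.1366 -0.6183 -4.3101]
14.95 [0.5292 0.0309 0.0379] bx -0.1485 w 0.0399 [-2.2021 -2.6373  6.8568]
[([0.5687, -0.1122, 0.0197], 0.66), ([0.5902, 0.4632, 0.0232], 0.54), ([0.3307, 0.331, 0.0171], 0.38)]
```

View pics/sdz.png

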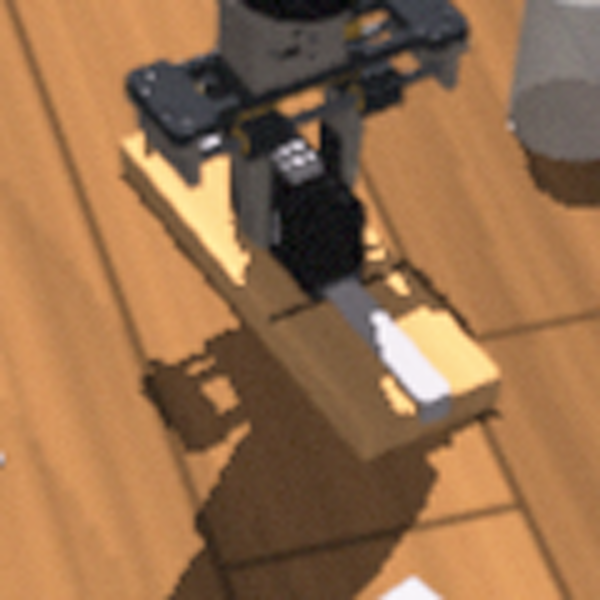

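View pics/wd.png

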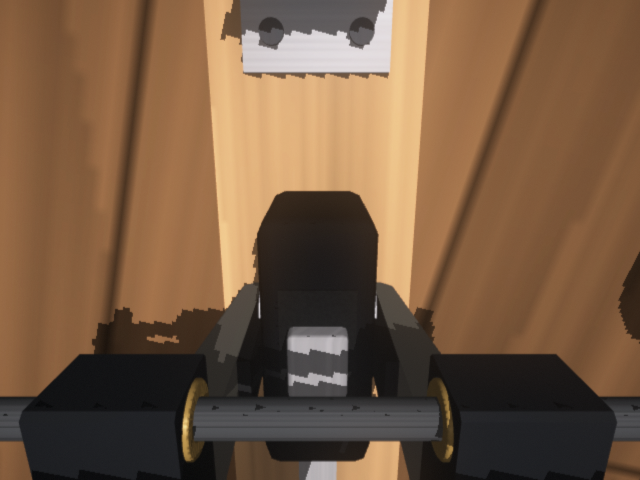

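The case is resting on the board (force reversed at z = 0.0379) and still hooked, with its front at the line. I'll ease off the preload, release, rise and check.

Run:
```python
from h import *
env.movel(bp(-0.1485,0.0378),rate=0.03); st()
effector.release(); st()
env.movel(bp(-0.1485,0.18),rate=0.12)
s=st(); p,d=snap('wrist','we'); np.save('pics/we_s.npy',s,allow_pickle=True)
pt,dt=snap('top','te'); snap('side','se')
print([(np.array(r['at']).round(4).tolist(),round(r['score'],2)) for r in tip_of('side','tape_hook')])
print([(np.array(r['at']).round(4).tolist(),round(r['score'],2)) for r in tip_of('side','tape')])
P=cloud('wrist',d,s)
def loc(P,lo,hi,n,xr=(-.25,.02)):
    q=np.stack([(P[...,:2]-END)@BX,(P[...,:2]-END)@np.array([-BX[1],BX[0]]),P[...,2]],-1).reshape(-1,3)
    c=q[(q[:,2]>lo)&(q[:,2]<hi)&(abs(q[:,1])<.05)&(q[:,0]>xr[0])&(q[:,0]<xr[1])]
    if len(c)<5: print(n,len(c)); return
    print(n,len(c),cv2.minAreaRect(c[:,:2].astype(np.float32)),np.median(c,0),c.min(0),c.max(0))
for P,n in ((P,'wrist'),(cloud('top',dt),'top')):
    loc(P,.073,.0855,n+' case'); loc(P,.087,.096,n+' btn'); loc(P,.0265,.04,n+' blade',(-.095,.02))
c=cv2.imread('pics/se.png')[200:320,290:410]; cv2.imwrite('pics/sez.png',cv2.resize(c,None,fx=5,fy=5,interpolation=cv2.INTER_CUBIC))
```

```text
15.35 [0.5292 0.0309 0.038 ] bx -0.1485 w 0.0402 [-1.0229 -1.268   0.5604]
16.23 [0.5292 0.0309 0.0378] bx -0.1485 w 0.092 [-0.0233 -0.1088  0.2028]
17.57 [0.5287 0.0308 0.1793] bx -0.1485 w 0.0917 [-0.183  -0.0229 -0.4262]
[([0.5632, -0.1137, 0.0194], 0.53), ([0.3298, 0.3321, 0.0191], 0.47), ([0.59, 0.4645, 0.028], 0.46)]
[([0.5275, 0.0338, 0.0218], 0.82), ([0.2975, 0.4036, 0.0225], 0.7), ([0.6174, 0.5715, 0.0296], 0.67)]
wrist case 6826 ((-0.14923802018165588, 0.00042529962956905365), (0.041740745306015015, 0.09469018131494522), 88.72752380371094) [-0.1597  0.0002  0.0815] [-0.1965 -0.0204  0.0731] [-0.1019  0.0214  0.0852]
wrist btn 1050 ((-0.14875218272209167, 0.0003022141754627228), (0.024241505190730095, 0.019518554210662842), 0.6671332120895386) [-0.149   0.0002  0.0895] [-0.1608 -0.0095  0.087 ] [-0.1366  0.0101  0.0921]
wrist blade 1939 ((-0.03781197592616081, 0.0004231957718729973), (0.019597450271248817, 0.08243007212877274), 89.6139144897461) [-0.0398  0.0002  0.0297] [-0.0791 -0.0096  0.0275] [0.0034 0.0104 0.032 ]
top case 201 ((-0.1625094711780548, 0.002163715660572052), (0.06807240843772888, 0.04099322855472565), 1.6424039602279663) [-0.1796  0.0003  0.0814] [-0.1968 -0.0188  0.0736] [-0.1282  0.022   0.0855]
top btn 23 ((-0.16283604502677917, -0.0005186498165130615), (0.058670978993177414, 0.028639135882258415), 1.4795011281967163) [-0.1714 -0.0056  0.0886] [-0.1922 -0.0156  0.0871] [-0.1333  0.0135  0.0939]
top blade 0
```

View pics/sez.png

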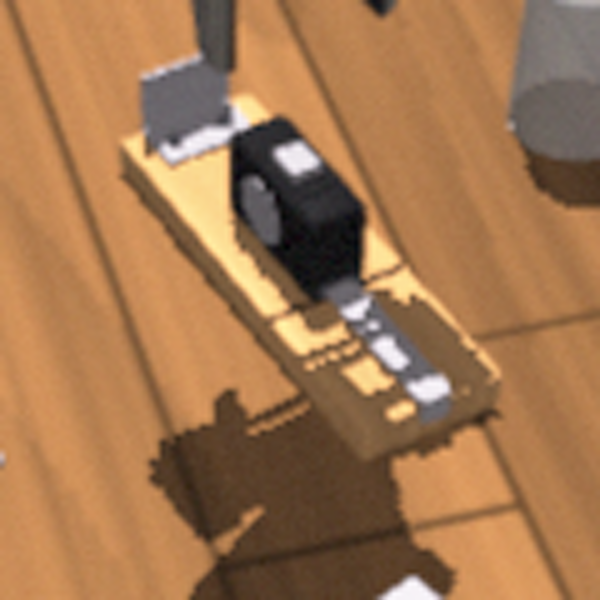

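View pics/we.png

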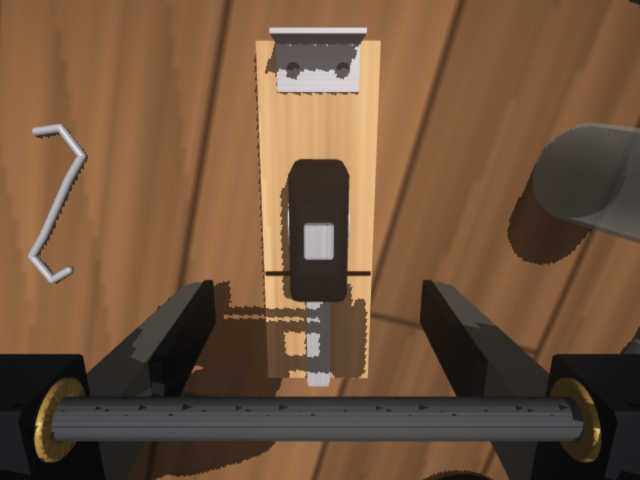

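The case stands flat with its front about 1 mm from the line. The hook's inner face is at about 0 mm, the button is up at z ≈ 0.090, and yaw is within about 1°. Next I'll press the lock with the fingers closed.

Run:
```python
from h import *
effector.grasp(10); st()
env.movel(bp(-0.1488,0.10),rate=0.12); s=st(); f0=s['wrist_force'][2]
for z in (0.092,0.0895,0.088,0.087,0.086,0.085,0.084,0.083,0.082):
    env.movel(bp(-0.1488,z),rate=0.03); env.pause(0.1); s=st()
    if s['wrist_force'][2]-f0>10: break
```

```text
19.16 [0.5292 0.0309 0.18  ] bx -0.1485 w 0.0008 [-0.8337 -0.2884 -0.0883]
19.98 [0.5297 0.0315 0.1005] bx -0.1489 w 0.0004 [ 0.0833  0.0005 -0.7516]
20.49 [0.5292 0.0312 0.0921] bx -0.1488 w 0.0009 [-0.4041  0.0941 -0.1221]
20.84 [0.529  0.0312 0.0894] bx -0.1488 w 0.0006 [-0.4557  0.5555  0.5198]
21.19 [0.5291 0.0312 0.0879] bx -0.1488 w 0.0004 [-0.1278  0.2695  0.0552]
21.54 [0.5291 0.0312 0.087 ] bx -0.1488 w 0.0003 [0.1935 0.192  0.9119]
21.89 [0.5292 0.0313 0.0862] bx -0.1489 w 0.0005 [-1.9424 -0.2606  3.9626]
22.24 [0.5292 0.0315 0.0859] bx -0.1491 w 0.0006 [-3.6409  0.5574 10.0337]
```

Run:
```python
from h import *
for z in (0.083,0.082):
    env.movel(bp(-0.1488,z),rate=0.03); env.pause(0.1); s=st()
    if s['wrist_force'][2]>16: break
env.movel(bp(-0.1488,0.18),rate=0.15); s=st()
p,d=snap('wrist','wf'); snap('side','sf')
P=cloud('wrist',d,s)
q=np.stack([(P[...,:2]-END)@BX,(P[...,:2]-END)@np.array([-BX[1],BX[0]]),P[...,2]],-1).reshape(-1,3)
c=q[(abs(q[:,0]+.149)<.009)&(abs(q[:,1])<.007)&(q[:,2]>.07)]; print('btn',np.median(c,0),len(c))
c=q[(abs(q[:,0]+.149)<.036)&(abs(q[:,0]+.149)>.022)&(abs(q[:,1])<.012)&(q[:,2]>.07)]; print('case',np.median(c,0),len(c))
c=q[(q[:,2]>.0265)&(q[:,2]<.04)&(abs(q[:,1])<.03)&(q[:,0]>-.095)&(q[:,0]<.02)]; print('blade',c.min(0),c.max(0))
c=q[(q[:,2]>.073)&(q[:,2]<.0835)&(abs(q[:,1])<.05)&(q[:,0]>-.25)&(q[:,0]<-.05)]; print(cv2.minAreaRect(c[:,:2].astype(np.float32)))
c=cv2.imread('pics/sf.png')[200:320,290:410]; cv2.imwrite('pics/sfz.png',cv2.resize(c,None,fx=5,fy=5,interpolation=cv2.INTER_CUBIC))
print([(np.array(r['at']).round(4).tolist(),round(r['score'],2)) for r in tip_of('side','tape_hook')],[(np.array(r['at']).round(4).tolist(),round(r['score'],2)) for r in tip_of('side','tin')])
# same stats on previous pic
s0=np.load('pics/we_s.npy',allow_pickle=True).item(); P=cloud('wrist',np.load('pics/we_d.npy'),s0)
q=np.stack([(P[...,:2]-END)@BX,(P[...,:2]-END)@np.array([-BX[1],BX[0]]),P[...,2]],-1).reshape(-1,3)
c=q[(abs(q[:,0]+.149)<.009)&(abs(q[:,1])<.007)&(q[:,2]>.07)]; print('before btn',np.median(c,0),len(c))
c=q[(abs(q[:,0]+.149)<.036)&(abs(q[:,0]+.149)>.022)&(abs(q[:,1])<.012)&(q[:,2]>.07)]; print('before case',np.median(c,0))
```

```text
22.59 [0.5295 0.0319 0.0854] bx -0.1493 w 0.0006 [-7.0777  0.0942 23.0918]
23.39 [0.5285 0.0309 0.179 ] bx -0.1486 w 0.0006 [0.0891 0.3029 0.1985]
btn [-0.1519  0.      0.2413] 1820
case [-0.1786 -0.0005  0.2857] 12968
blade [-0.0789 -0.001   0.0276] [ 0.0031 -0.0001  0.0316]
((-0.14954206347465515, 0.0003909710794687271), (0.09378524869680405, 0.04185163974761963), 0.3619265556335449)
[([0.33, 0.3302, 0.0181], 0.54), ([0.5677, -0.1139, 0.0175], 0.48), ([0.5878, 0.4603, 0.0265], 0.44)] [([0.5007, -0.3243, 0.016], 0.58)]
before btn [-0.1491 -0.0004  0.0897] 579
before case [-0.174  -0.      0.2829]
```

View pics/sfz.png

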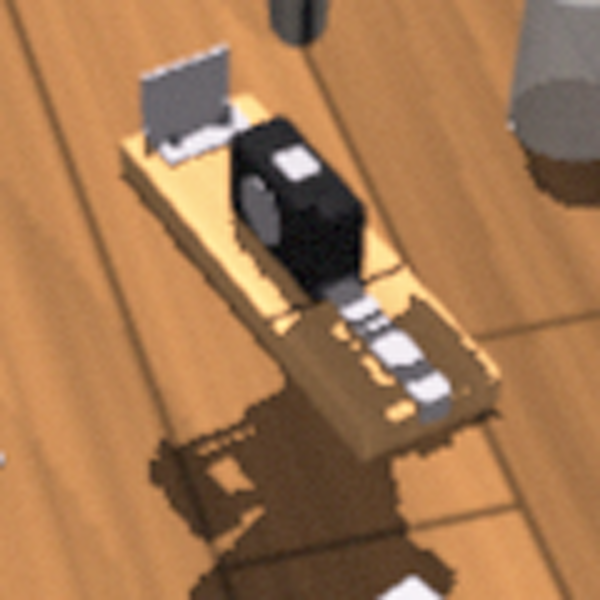

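View pics/wf.png

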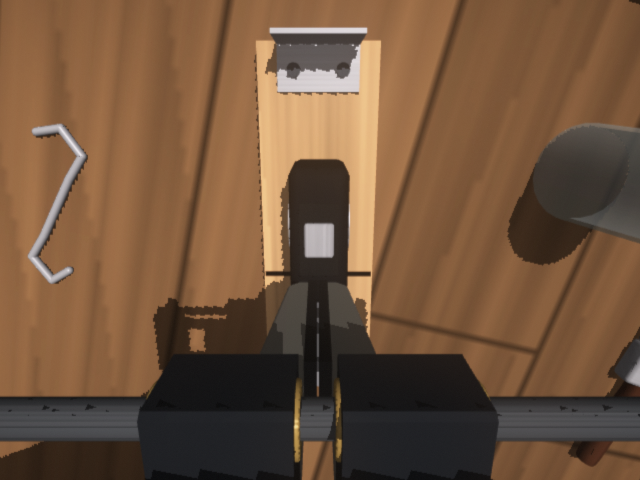

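Gripper and wrist points are contaminating those medians, so I'll limit the height band.

Run:
```python
from h import *
s1=env.sense(); s0=np.load('pics/we_s.npy',allow_pickle=True).item()
for n,s in (('we',s0),('wf',s1)):
    P=cloud('wrist',np.load(f'pics/{n}_d.npy'),s)
    p=cv2.imread(f'pics/{n}.png')
    b=P[228:254,308:330]; k=P[175:195,300:340]; k2=P[200:215,308:330]
    print(n,'btn z',np.median(b[...,2]),'case rear z',np.median(k[...,2]),np.median(k2[...,2]),'board z',np.median(P[110:150,285:350,2]))
```

```text
we btn z 0.08967220652653587 case rear z 0.0815879068608675 0.08238158387182701 board z 0.02163015857554218
wf btn z 0.08545087821901245 case rear z 0.08162510992464778 0.08247028435980228 board z 0.02162898863712473
```

The button went down 4.2 mm (0.0897 → 0.0855) and stays down. Case and hook are unchanged, and the arm is clear.

Run:
```python
from h import *
print(workorder.finish_job()); st()
```

```text
the job is handed in; nothing more can be done
None
the job is handed in; nothing more can be done
```

The job is handed in, at about 24 s of the 51 s allowed; no verdict was reported. I gripped the smaller black tape and caught its hook over the board's clean end. I then drew the case back to the cut line, set it down and let go, and pressed the lock with the fingers closed (up to about 23 N).

**Last checks:**
- **Case:** it sits flat on the board. Its front is about 1 mm from the line by the wrist camera, and it is about 0.4 mm off the centre line and under 1.5° off square.
- **Hook:** its outer face is 3 mm past the end face, so the inner face is at about 0 mm. The side view shows the plate hanging over the end.
- **Lock:** the button was up (top at 0.0897 m) when I let go of the case. After pressing it had dropped 4.2 mm, and it was still down once the fingers were clear.
- **Tin:** it is within a few mm of where it started, and nothing touched it.

**Checks that disagreed:**
- **Hook network:** its reports scattered by about 4 mm, and once it reported the tin as a hook. I relied on the depth measurement instead.
- **Depth medians:** my first readings after the press picked up points from the gripper. I redid them on the button and case pixels only.

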